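# Bolt the engraver's bur chest

### The job

Bolt the grey steel bur chest shut: slide the spring-loaded barrel bolt across until its handle stands over the notch in the rail beside it, turn the handle down into the notch until it rests on the bottom, and let go so that it stays bolted. Feel for the notch rather than forcing the handle on the rail, and leave everything else on the bench and on the chest where it stands.

Things in the scene. Friction and masses are not known exactly. Their poses are not given: they have to be found in the camera images.
- chest: Closed grey steel chest, 240 (x) x 340 (y) x 90 mm tall, fixed, its deck level at z = 0.090; origin under its centre. On the deck are the bolt's guide and, on the guide's +x side, the keeper: one bright steel piece: a notched rail, then an eye for the bolt's tip. Handle on keeper over 40 N is forced; a push on the grip bears about twice as hard on the rail.
- guide: Dark steel guide plate of the bolt, 34 (x) x 170 (y) mm, fixed on the deck. The bolt slides along its +y, the handle turns down to its +x. Origin on the deck (z = 0.090), 22 mm below the bolt's axis (along y) and below the handle when the bolt is fully back. At y = -73 to -35 mm the spring housing, 36 mm tall; at y = 79 to 95 mm the front bracket, 34 mm tall.
- rail (a point): Point of the chest at the MIDDLE of where the notch can be, 22 mm over the deck. The rail stands along the bolt, 20 to 25 mm from its axis, 42 mm tall, top edge round; its one notch, 11 mm wide, goes down to 22 mm over the deck for the 8 mm stem. The keeper is set anew each time up to 19 mm either way along y, not measured: the notch lies at 23 to 61 mm of bolt travel.
- grip (a point): Middle of the handle's cross grip: a roller 18 mm thick and 24 mm long, lying parallel to the bolt, that turns freely about its own axis, at the end of a straight stem 8 mm thick; 58 mm from the bolt's axis. Free space around it: it can be pinched from above with the fingers on its two flat ends, before and behind it along the bolt; handle and held roller then pivot freely.
- bolt (a joint): Travel of the bolt along the guide's +y, in m; 0 = fully back, as it starts. A spring pushes it back with about 2.5 N at 0, rising to 5 N at 0.06, friction about 0.5 N; it can go to 0.070, past the notch: let go before the handle is in the notch, it springs back.
- handle (a joint): Angle of the handle about the bolt's axis, rad; 0 = straight up, positive towards the guide's +x, down to the notch. Starts between -0.25 and 0.3; light friction (under 1 N at the grip), stays where left. Off the notch the rail stops it at about 0.68. On the bottom of the notch it reads about 1.39.
- bur_block: green block with twelve upright burs, 45 x 90 x 43 mm, standing on the chest; origin under its centre; leave it alone
- pot: small white lidded pot, 36 mm across, 42 mm tall, standing on the chest; origin under its centre; leave it alone
- steel_mug: steel mug blank, 90 mm across, 100 mm tall, on the bench; origin under its centre; leave it alone
- jug: white ceramic jug, 86 mm across, 120 mm tall, on the bench; origin under its centre; leave it alone
- handpiece: engraving handpiece lying in a black cradle 150 x 50 mm, 50 mm tall, on the bench; origin under its centre; leave it alone
- spanner: steel wrench lying on the bench, about 10 mm tall; leave it alone
- brush: bench brush with a wooden handle, about 20 mm tall, lying on the bench; leave it alone

How it is judged:
On the way, in this order (a step that is already met when the one before it is completed fails the run):
1. the bolt is slid across, 18 mm or more, with its handle still up (value of joint bolt above 0.018 m and value of joint handle below 0.8 rad), for 0.1 s.
2. the handle is turned down to the bottom of the notch (value of joint handle above 1.28 rad), for 0.2 s.
At the end, for the whole second after the job is handed in: The bolt is across (more than 20 mm of travel, held by the notch against its spring), its handle down on the bottom of the notch (more than 1.28 rad from upright), both at rest and let go; nothing else has been moved (value of joint bolt above 0.02 m and value of joint handle above 1.28 rad and velocity of joint bolt below 0.005 m/s and velocity of joint handle below 0.05 rad/s); the robot touches nothing.
It fails at once if the handle is forced against the keeper with more than 40 N (contact force between guide and chest above 40 N).
It fails at once if something standing on the bench or on the chest is moved by more than 15 mm (distance of any of bur_block, pot, steel_mug, jug, handpiece, spanner, brush from where it was at the start of the episode above 0.015 m).
It also fails if it takes over 67 s, if anything falls off the work surface, if the arm or the gripper's body presses on something with over 40 N, if the wrist force passes 120 N, or if a joint passes its speed limit or range.

### The arm

A 7-joint arm with a two-finger parallel gripper is mounted at the origin on the work surface. World frame = base frame: x ahead of the robot, y to its left, z up, the work surface at z = 0. Lengths are in m, angles in rad, forces in N, time in s.
With the tool pointing down it reaches from about 0.425 to 0.925 m from the base axis. Payload 6.8 kg.
Tool frame: the origin (TCP) lies between the finger pads; the fingertips stand bot.finger_overhang ahead of it and the grasp point (between the pads) lies 5 mm behind it (bot.finger_overhang is the distance from the TCP to the fingertips, in m); z points along the fingers, y is the line along which they close (so a half turn about z gives the same grasp; the last joint's range is limited). The gripper opens to 85 mm and grips with 20 to 120 N. Pads are 22 mm wide; open, the fingers measure 114 mm over their backs; the gripper's body (76 mm by 85 mm) begins 54 mm behind the grasp point. The pads swing forward as they close: fully open they stand 13 mm farther back than shut.
Start: joints at [1.121, 0.477, 0.022, 1.555, -0.011, 1.109, -0.083], TCP at [0.226, -0.636, 0.224] pointing down, gripper open.
Joint ranges: [-2.96, 2.96], [-0.34, 2.1], [-1.41, 1.46], [0.24, 2.44], [-1.37, 4.51], [0.17, 1.92], [-2.96, 2.96]. Speed limits (rad/s): [2.39, 2.39, 3.14, 3.14, 3.14, 3.14, 3.14].

### API

Orientations are given as a rotation vector (axis times angle).
In Python, from bench import bot, optics gives the robot as it stands.
- The arm moves only by the shell command python3 -m jog 'ROWS' [OPENING]. ROWS is JSON, a list of rows, each a list of 4 numbers: the shift along the tool's x, y, z in mm, then the turn about the tool's z in rad. A call has 1 to 20 rows; each row is the pose to reach, as a shift and turn from the pose commanded when the call began, along the tool's axes at that moment; what a row does not reach only later rows make up. A row lasts 1/10 s, in which the tool goes at most 50 mm and 8.59 degrees, less where a joint would pass 70% of its speed; a pose out of reach is approached as far as the arm can. A call with a gripper value outside its range is refused whole. OPENING is the opening, from 0 (shut) to 1 (fully open), set as the call begins (- or left out, the last holds). The fingers move at their own pace and stop on an object; the grip force is fixed at half the most. Time passes only in rows, so rows that repeat a pose let the fingers close. It gives the time, the measured TCP pose, the force, the opening and the grip force at its end, in the units of the state.
- bot.get_state(): the state, without advancing time (a new reading comes with each control period).
- optics.read_camera(name): name is "side" or "top"; returns (picture, depth): 400x640x3 uint8, red, green, blue; 400x640 float32, m along the optical axis (not along the pixel's ray), 0 where there is no reading.
- optics.calibration(name): a dict with "camera_matrix" (3x3 intrinsics, pixels), "R" (3x3) and "t" (3): a world point X has camera coordinates R X + t. Camera axes: x right, y down, z forward; pixel columns grow to the right and rows downward; lengths in m; the calibration is good to about 2 mm. A picture is of the moment at which its call begins. calibration takes no time and is no camera call.
- bot.finish_job(): hands the job in; it is judged then, once.
The state is a dict: "time_s": time; "joint_pos": joint angles; "qvel": joint speeds; "joint_torque": joint torques, N m; "ee_pos": TCP position; "eef_rot": TCP orientation; "contact_force": force on the tool from outside, world axes, zero at the start; "ft_torque": the same for the moment, N m; "opening": finger opening in m; "finger_force": force on a finger pad.
Only numpy, scipy, OpenCV 4.12 (cv2) and the standard library are available. Lean on these libraries where they do the work, as an engineer would, in place of code of your own. Each camera call takes 0.05 s, during which the arm holds its last target. There are 200 camera calls.

## Working session

There is one attempt and no reset: what is moved stays moved. The work goes in short steps, Python scripts to look and compute and a shell command to move; the robot and the scene stay as the last step left them, time stands still between calls to the robot, and variables do not carry over. Pictures are saved under pics/ and viewed, at most 10 in all, crops included, and the job is handed in when it is done.

```bash
mkdir -p pics; ls; cat > h.py <<'E'
from bench import bot, optics
import numpy as np, cv2
def snap(n,f):
    p,d=optics.read_camera(n); np.savez(f'pics/{f}.npz',p=p,d=d); cv2.imwrite(f'pics/{f}.png',p[:,:,::-1]); return p,d
def world(n,d):
    c=optics.calibration(n);K=c["camera_matrix"];v,u=np.indices(d.shape)
    P=np.stack([(u-K[0,2])/K[0,0]*d,(v-K[1,2])/K[1,1]*d,d],-1)
    return (P-c["t"])@c["R"]
E
python3 - <<'E'
from h import *
snap("top","t0");snap("side","s0")
s=bot.get_state();print(s,bot.finger_overhang)
for n in("top","side"):
    c=optics.calibration(n);print(n,c["camera_matrix"],c["R"],c["t"])
E
```

```text
pics
{'time_s': 0.1, 'joint_pos': array([ 1.12087848,  0.47771829,  0.02234878,  1.55635115, -0.01149752,
        1.10930682, -0.08307639]), 'qvel': array([ 0.00159965, -0.00164692, -0.00079555, -0.00120483, -0.00012039,
       -0.0001147 , -0.00042157]), 'joint_torque': array([ 4.54956302e-03, -5.97758532e+01,  1.61379363e+00, -2.81953311e+01,
        1.28400096e-02,  5.05589240e-03, -2.19507774e-05]), 'ee_pos': array([ 0.22606053, -0.63543796,  0.2231231 ]), 'eef_rot': array([-3.09422914e+00, -5.34103911e-01,  6.34856555e-04]), 'contact_force': array([-0.33904954, -0.34316103, -0.52413189]), 'ft_torque': array([-0.02340162, -0.01271943,  0.02229824]), 'finger_force': 0.0, 'opening': 0.08575266936083122} 0.014
top [[435.03627387   0.         323.42378432]
 [  0.         435.03627387 195.14460115]
 [  0.           0.           1.        ]] [[-7.50701151e-02 -9.97178058e-01 -6.30499622e-04]
 [-9.74352648e-01  7.34862397e-02 -2.12689188e-01]
 [ 2.12135325e-01 -1.53522729e-02 -9.77119702e-01]] [0.08468428 0.5428488  1.32129155]
side [[400.70807459   0.         315.8436482 ]
 [  0.         400.70807459 201.92358613]
 [  0.           0.           1.        ]] [[-0.73509637 -0.67791764  0.00781066]
 [-0.43596034  0.46384557 -0.77122362]
 [ 0.51920315 -0.57032881 -0.6365164 ]] [0.4214808  0.31308724 1.10977844]
```

View pics/t0.png

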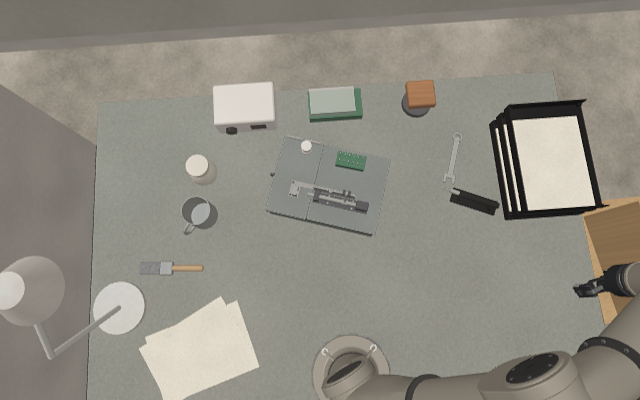

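View pics/s0.png

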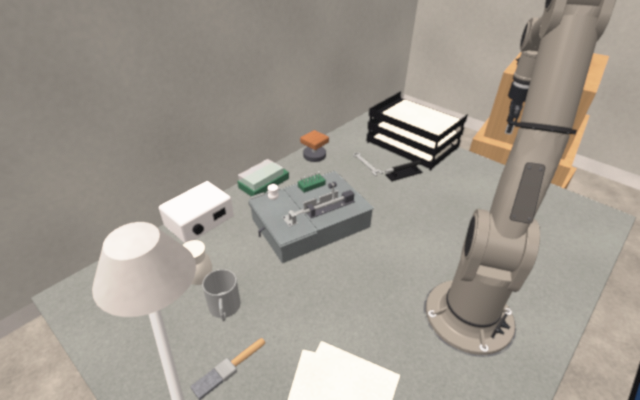

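The chest shows in the top view around (328,186), with the bolt from (290,188) to (368,208). In the side view the chest is around (310,215). Next I enlarge both.

```bash
python3 - <<'E'
import cv2,numpy as np
a=cv2.imread('pics/t0.png')[130:240,260:400];b=cv2.imread('pics/s0.png')[170:260,240:380]
cv2.imwrite('pics/c1.png',np.vstack([cv2.resize(x,None,fx=s,fy=s,interpolation=cv2.INTER_CUBIC)[:300] if 0 else cv2.resize(x,(int(x.shape[1]*s),int(x.shape[0]*s)),interpolation=cv2.INTER_CUBIC) for x,s in((a[40:90],5.7),(b[5:57],5.7))]))
from h import *
for n,f in(("top","t0"),("side","s0")):
    z=np.load(f'pics/{f}.npz');W=world(n,z['d']);p=z['p']
    m=(W[...,2]>.075)&(W[...,2]<.2)&(W[...,0]>.4)&(W[...,0]<.9)&(abs(W[...,1])<.3)
    k,l,st,c=cv2.connectedComponentsWithStats(m.astype('uint8'))
    i=1+np.argmax(st[1:,4]);mm=l==i
    # deck points
    dk=mm&(abs(W[...,2]-.09)<.006)
    r=cv2.minAreaRect((W[dk][:,:2]*1000).astype(np.float32));print(n,r,np.median(W[dk][:,2]))
    hi=mm&(W[...,2]>.125);q=W[hi]
    vv,uu=np.nonzero(hi)
    o=np.argsort(-q[:,2])[:12]
    for j in o: print(uu[j],vv[j],q[j].round(4),p[vv[j],uu[j]])
E
```

```text
top ((577.6264038085938, 25.081100463867188), (344.6672058105469, 254.85369873046875), 72.36803436279297) 0.08918370920570433
343 191 [ 0.5289 -0.0117  0.1817] [89 87 88]
347 192 [ 0.5253 -0.023   0.1806] [162 159 152]
344 192 [ 0.5263 -0.0145  0.1791] [95 94 95]
344 193 [ 0.5235 -0.0143  0.1784] [95 94 95]
350 194 [ 0.5193 -0.0313  0.1782] [115 115 113]
343 192 [ 0.5268 -0.0117  0.1778] [92 90 92]
344 195 [ 0.5177 -0.0138  0.1776] [78 77 75]
346 193 [ 0.5233 -0.0201  0.1772] [168 167 160]
348 193 [ 0.523  -0.0259  0.1767] [90 89 90]
348 194 [ 0.5201 -0.0257  0.1766] [89 88 88]
350 192 [ 0.5256 -0.032   0.1762] [87 86 86]
349 193 [ 0.5229 -0.0289  0.176 ] [95 93 94]
side ((576.9722290039062, 26.179763793945312), (347.0202331542969, 255.33084106445312), 72.66981506347656) 0.09061587041984788
329 183 [ 0.5277 -0.0102  0.1796] [126 126 126]
331 183 [ 0.5243 -0.016   0.1782] [139 137 136]
334 181 [ 0.5248 -0.0313  0.1777] [138 138 138]
331 184 [ 0.5213 -0.0126  0.1776] [122 119 120]
333 183 [ 0.5202 -0.0211  0.1775] [134 130 129]
330 184 [ 0.5242 -0.0111  0.177 ] [105 101 105]
333 182 [ 0.5244 -0.0259  0.1768] [124 123 124]
334 182 [ 0.5225 -0.0287  0.1762] [116 115 117]
332 182 [ 0.5272 -0.0244  0.1761] [140 138 137]
332 183 [ 0.5241 -0.0208  0.1757] [146 143 140]
335 182 [ 0.5207 -0.0316  0.1755] [121 120 122]
328 183 [ 0.5339 -0.0126  0.1751] [139 140 139]
```

View pics/c1.png

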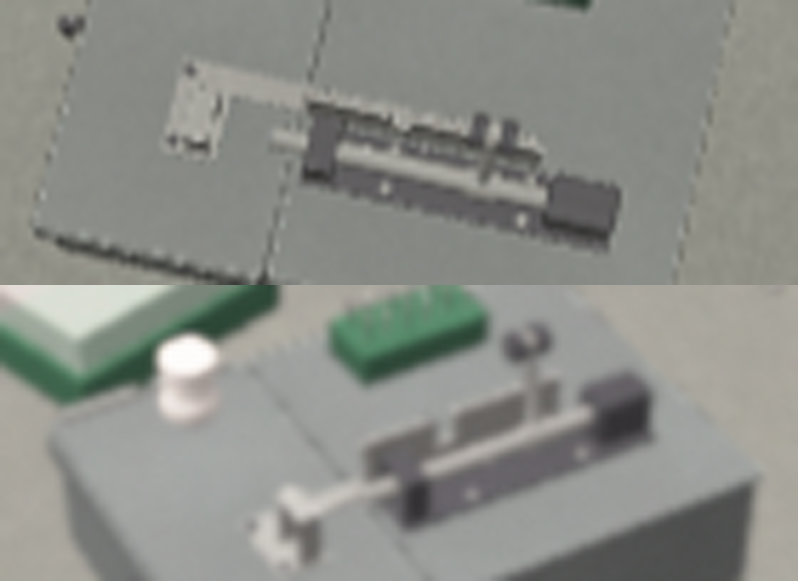

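The crops show the guide with its housing at top-view crop (583,205) and bracket at (322,145). The grip roller is at (497,130) with its stem up. The rail is behind the bolt, with the notch at about (400,122) in the top crop and (447,435) in the side crop.

```bash
cat >> h.py <<'E'
def ray(n,u,v,z):
    c=optics.calibration(n);d=c["R"].T@np.linalg.solve(c["camera_matrix"],[u,v,1.]);o=-c["R"].T@c["t"]
    return o+d*(z-o[2])/d[2]
E
python3 - <<'E'
from h import *
T=lambda x,y:(260+(x+.5)/5.7-.5,170+(y+.5)/5.7-.5); S=lambda x,y:(240+(x+.5)/5.7-.5,175+(y-285+.5)/5.7-.5)
for nm,n,p,z in[("hous","top",T(584,203),.126),("brk","top",T(323,138),.124),("rod+","top",T(345,154),.116),("rod-","top",T(540,195),.116),("notch","top",T(400,122),.122),("notchS","side",S(447,435),.118),("grip","top",T(497,130),.172),("gripS","side",S(527,341),.170),("hous","side",S(608,383),.126),("brk","side",S(402,464),.124),("rodS-","side",S(590,415),.114),("rodS+","side",S(425,468),.114)]:
    print(nm,n,np.round(p,1),ray(n,*p,z).round(4))
for n,f in(("top","t0"),("side","s0")):
    z=np.load(f'pics/{f}.npz');W=world(n,z['d']);p=z['p'].astype(int)
    h=(W[...,2]>.115)&(W[...,2]<.13)&(abs(W[...,0]-.54)<.06)&(abs(W[...,1]-.02)<.12)
    dark=h&(p.sum(2)<300)
    k,l,st,c=cv2.connectedComponentsWithStats(dark.astype('uint8'))
    for i in range(1,k):
        if st[i,4]>15:print(n,st[i],W[l==i].mean(0).round(4),np.ptp(W[l==i],axis=0).round(3))
    g=(W[...,2]>.15)&(abs(W[...,0]-.525)<.04)&(abs(W[...,1]+.02)<.05)
    q=W[g];print(n,'grip',len(q),q.mean(0),q.min(0),q.max(0))
    br=(W[...,2]>.122)&(W[...,2]<.14)&(abs(W[...,0]-.55)<.05)&(p.sum(2)>320)&(abs(W[...,1]-.02)<.12)
    print('rail?',br.sum(),W[br].mean(0))
    if br.sum()>5: print(np.linalg.svd(W[br][:,:2]-W[br][:,:2].mean(0))[2][0])
E
```

```text
hous top [362.  205.2] [ 0.4935 -0.0684  0.126 ]
brk top [316.3 193.8] [0.5392 0.066  0.124 ]
rod+ top [320.1 196.6] [0.5314 0.0549 0.116 ]
rod- top [354.3 203.8] [ 0.5015 -0.0466  0.116 ]
notch top [329.8 191. ] [0.5453 0.0245 0.122 ]
notchS side [318.  200.9] [0.5427 0.0242 0.118 ]
grip top [346.8 192.4] [ 0.5261 -0.0229  0.172 ]
gripS side [332.  184.4] [ 0.5239 -0.0211  0.17  ]
hous side [346.3 191.8] [ 0.5002 -0.0678  0.126 ]
brk side [310.1 206. ] [0.539  0.0656 0.124 ]
rodS- side [343.1 197.4] [ 0.4979 -0.0497  0.114 ]
rodS+ side [314.1 206.7] [0.5353 0.0507 0.114 ]
top [313 188   9  13  63] [0.5382 0.0657 0.123 ] [0.038 0.026 0.014]
top [355 201  14  10 101] [ 0.4934 -0.0672  0.1247] [0.028 0.04  0.012]
top grip 51 [ 0.52208624 -0.02043805  0.17232392] [ 0.5122628  -0.0320375   0.15374935] [ 0.53425762 -0.00847678  0.18168747]
rail? 85 [0.54866088 0.06835906 0.12841053]
[0.15135459 0.98847953]
side [343 192  10   7  42] [ 0.4877 -0.0615  0.1231] [0.02  0.03  0.013]
side grip 53 [ 0.52255381 -0.01899218  0.16907265] [ 0.51427203 -0.03260881  0.15032424] [ 0.53419395 -0.00869957  0.17958161]
rail? 149 [0.54054092 0.0340102  0.12815812]
[0.22502614 0.97435273]
```

```bash
cat >> h.py <<'E'
from scipy.spatial.transform import Rotation as Ro
yw=np.deg2rad(-18.2);X=np.array([np.cos(yw),np.sin(yw),0]);Y=np.array([-np.sin(yw),np.cos(yw),0]);O=np.array([.5112,-.0167,.09])
def G(p): q=np.asarray(p)-O; return np.stack([q@X,q@Y,q[...,2]],-1)
def Wd(x,y,z): return O+x*X+y*Y+np.array([0,0,z])
def to(p):
    """tool-frame shift (mm) from measured pose to TCP p, and turn"""
    s=bot.get_state();R=Ro.from_rotvec(s["eef_rot"]).as_matrix()
    a=R.T@Y; t=np.arctan2(a[1],a[0])-np.pi/2; t=(t+np.pi/2)%np.pi-np.pi/2
    return (R.T@(p-s["ee_pos"])*1000).round(1),round(t,4)
E
python3 - <<'E'
from h import *
z=np.load('pics/t0.npz');W=world("top",z['d']);p=z['p'].astype(int)
m=(p[...,1]-p[...,0]>20)&(abs(W[...,0]-.6)<.1)&(abs(W[...,1]+.02)<.1)
q=G(W[m]);print('bur',np.percentile(q,[2,50,98],axis=0).round(3))
m=(p.min(2)>190)&(abs(W[...,0]-.65)<.1)&(abs(W[...,1]-.1)<.1)
q=G(W[m]);print('pot',np.percentile(q,[2,50,98],axis=0).round(3))
print(G([.525,-.022,.168]),G([.544,.0243,.12]))
s=bot.get_state();print(Ro.from_rotvec(s["eef_rot"]).as_matrix().round(3),to(Wd(.0145,-.0005,.078+.06-.005)),to(Wd(.0145,-.0005,.078-.005)))
E
```

```text
bur [[ 0.11  -0.031  0.016]
 [ 0.132  0.011  0.023]
 [ 0.154  0.054  0.029]]
pot [[0.125 0.142 0.037]
 [0.14  0.155 0.041]
 [0.154 0.169 0.046]]
[ 0.01476499 -0.00072463  0.078     ] [0.01835335 0.04919344 0.03      ]
[[ 0.942  0.335 -0.001]
 [ 0.335 -0.942  0.002]
 [-0.    -0.002 -1.   ]] (array([ 487.2, -478.1,    0.9]), np.float64(0.6595)) (array([ 487.2, -478. ,   60.9]), np.float64(0.6595))
```

```bash
python3 -m jog '[[35,-34,0,0.05],[70,-68,0,0.1],[105,-102,0,0.15],[140,-136,0,0.2],[175,-170,0,0.25],[210,-205,0,0.3],[245,-240,0,0.35],[280,-274,0,0.4],[315,-308,0,0.45],[350,-343,0,0.5],[385,-377,0,0.55],[420,-411,0,0.6],[455,-446,0,0.64],[487,-478,0,0.66],[487,-478,0,0.66],[487,-478,0,0.66],[487,-478,0,0.66],[487,-478,0,0.66]]' 0.8
python3 - <<'E'
from h import *
print(to(Wd(.0145,-.0005,.071)),bot.get_state()["joint_pos"])
snap("side","s1")
a=cv2.imread('pics/s1.png')[130:230,270:400];cv2.imwrite('pics/c2.png',cv2.resize(a,None,fx=5,fy=5,interpolation=2))
E
```

```text
time_s: 1.9
ee_pos: [0.5243, -0.0241, 0.2238]
eef_rot: [3.101, -0.502, -0.001]
contact_force: [0.7, -0.6, 0.3]
opening: 0.0684
finger_force: 0.0
(array([-0.3, -2.5, 62.8]), np.float64(-0.0032)) [ 0.15055837  0.24604104 -0.26260131  1.89769944  0.07551431  1.00789221
 -2.03653332]
```

View pics/c2.png

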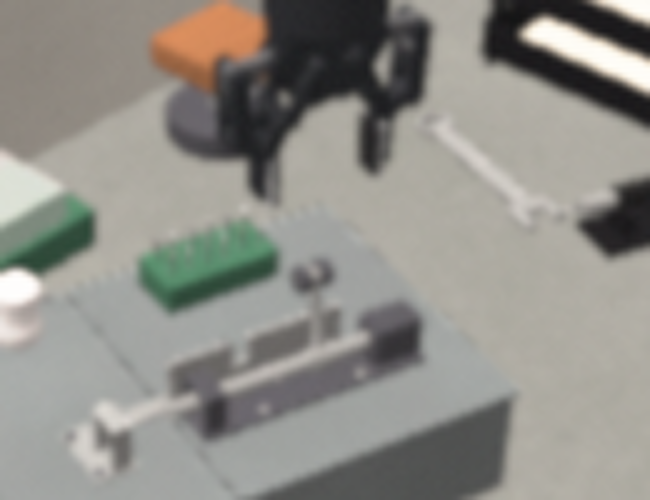

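The open fingers, at crop (265,190) and (370,165), straddle the grip at (313,272) along the bolt. Next I descend and close.

```bash
python3 -m jog '[[0,-1,15,0],[0,-2,30,0],[0,-2.5,45,0],[0,-2.5,55,0],[0,-2.5,63,0],[0,-2.5,63,0],[0,-2.5,63,0],[0,-2.5,63,0]]' && python3 -m jog '[[0,0,0,0],[0,0,0,0],[0,0,0,0],[0,0,0,0],[0,0,0,0],[0,0,0,0],[0,0,0,0],[0,0,0,0],[0,0,0,0],[0,0,0,0],[0,0,0,0],[0,0,0,0]]' 0.1
python3 - <<'E'
from h import *
s=bot.get_state();print(G(s["ee_pos"]),Ro.from_rotvec(s["eef_rot"]).as_matrix().round(3))
snap("side","s2")
a=cv2.imread('pics/s2.png')[130:230,270:400];cv2.imwrite('pics/c3.png',cv2.resize(a,None,fx=5,fy=5,interpolation=2))
E
```

```text
time_s: 2.75
ee_pos: [0.5262, -0.0201, 0.1617]
eef_rot: [-3.102, 0.498, -0.002]
contact_force: [-0.7, 0.1, 0.0]
opening: 0.0683
finger_force: 0.0
time_s: 3.95
ee_pos: [0.5261, -0.0204, 0.1614]
eef_rot: [3.102, -0.498, 0.002]
contact_force: [0.6, -3.3, 5.6]
opening: 0.0222
finger_force: 59.1
[0.01530228 0.0011714  0.0714042 ] [[ 0.95  -0.313  0.001]
 [-0.313 -0.95  -0.   ]
 [ 0.001  0.    -1.   ]]
```

View pics/c3.png

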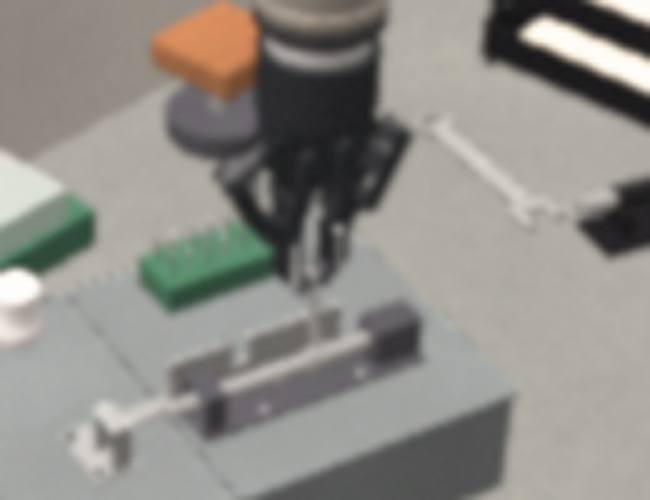

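The roller is pinched: opening 22 mm, handle at about 0.27 rad, fingers at crop (315,270). In guide terms tool x = +x, tool y = -y and tool z = down. The notch estimate is about 49 mm of travel.

```bash
python3 -m jog '[[0,-3,0,0],[0,-7,0,0],[0,-11,0,0],[0,-15,0,0],[0,-19,0,0],[0,-23,0,0],[0,-27,0,0],[0,-31,0,0],[0,-35,0,0],[0,-39,0,0],[0,-43,0,0],[0,-46,0,0],[0,-48,0,0],[0,-49,0,0],[0,-49,0,0],[0,-49,0,0],[0,-49,0,0]]' && python3 -m jog '[[4,0,1.3,0],[7.4,0,2.6,0],[10,0,3.8,0],[12.6,0,5.1,0],[15,0,6.5,0],[17.5,0,8.1,0],[17.5,0,8.1,0],[17.5,0,8.1,0]]'
python3 - <<'E'
from h import *
s=bot.get_state();print(G(s["ee_pos"]))
snap("side","s3");snap("top","t3")
a=cv2.imread('pics/s3.png')[165:225,280:370];b=cv2.imread('pics/t3.png')[160:220,290:380];cv2.imwrite('pics/c4.png',np.vstack([cv2.resize(x,None,fx=5,fy=5,interpolation=2) for x in(a,b)]))
E
```

```text
time_s: 5.7
ee_pos: [0.5411, 0.0256, 0.1612]
eef_rot: [3.101, -0.499, 0.001]
contact_force: [-0.2, -4.0, 4.2]
opening: 0.0217
finger_force: 59.1
time_s: 6.5
ee_pos: [0.5581, 0.0203, 0.1527]
eef_rot: [3.101, -0.498, 0.001]
contact_force: [2.1, -5.0, 1.4]
opening: 0.0213
finger_force: 58.8
[0.03302036 0.04980245 0.06266588]
```

View pics/c4.png

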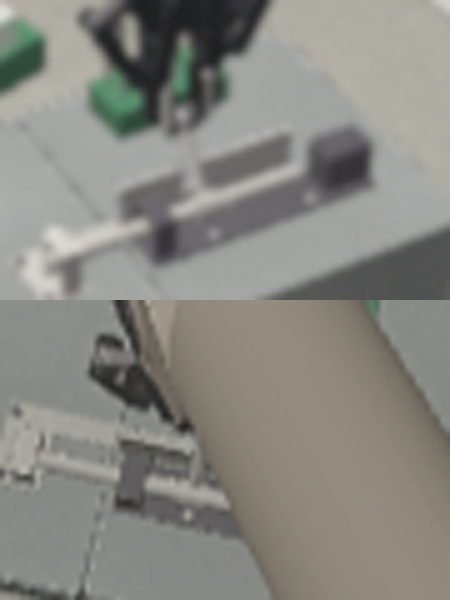

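The side view shows the stem at crop (190,180), right at the notch's pixel (u=318). Next I lower it gently past the rail-top angle.

```bash
python3 -m jog '[[2,0,1.4,0],[3.8,0,2.8,0],[4.7,0,3.5,0],[5.5,0,4.3,0],[5.5,0,4.3,0],[5.5,0,4.3,0]]'; python3 - <<'E'
from h import *
s=bot.get_state();print(G(s["ee_pos"]))
E
```

```text
time_s: 7.2
ee_pos: [0.5633, 0.0187, 0.1483]
eef_rot: [3.101, -0.498, 0.001]
contact_force: [0.8, -5.4, 1.9]
opening: 0.0218
finger_force: 58.8
[0.0384401  0.04985606 0.05833193]
```

```bash
python3 -m jog '[[1.3,0,1.2,0],[2.5,0,2.4,0],[3.7,0,3.6,0],[4.9,0,4.9,0],[4.9,0,4.9,0],[4.9,0,4.9,0]]'; python3 - <<'E'
from h import *
s=bot.get_state();print(G(s["ee_pos"]))
E
```

```text
time_s: 7.8
ee_pos: [0.5679, 0.0172, 0.1433]
eef_rot: [3.101, -0.498, 0.001]
contact_force: [1.8, -5.2, 1.3]
opening: 0.0216
finger_force: 58.7
[0.04330777 0.049928   0.05334871]
```

No resistance at 0.84 rad, so the stem is in the notch. I follow the arc down.

```bash
python3 -m jog '[[2,0,2.5,0],[4,0,5,0],[5.6,0,7.4,0],[7.1,0,9.8,0],[8.4,0,12.4,0],[9.7,0,15,0],[10.8,0,17.7,0],[11.8,0,20.4,0],[12.5,0,22.4,0],[13,0,24.3,0],[13,0,24.3,0],[13,0,24.3,0]]' && python3 -m jog '[[0.4,0,1.5,0],[0.7,0,2.8,0],[0.8,0,3.4,0],[0.8,0,3.4,0],[0.8,0,3.4,0]]'; python3 - <<'E'
from h import *
s=bot.get_state();print(G(s["ee_pos"]))
E
```

```text
time_s: 9.0
ee_pos: [0.5798, 0.0134, 0.1188]
eef_rot: [3.102, -0.498, -0.001]
contact_force: [1.7, -5.8, -0.6]
opening: 0.0215
finger_force: 58.8
time_s: 9.5
ee_pos: [0.5805, 0.0133, 0.1155]
eef_rot: [3.102, -0.498, -0.001]
contact_force: [2.0, -5.0, -1.0]
opening: 0.0219
finger_force: 58.8
[0.05644992 0.05009003 0.0255052 ]
```

```bash
python3 -m jog '[[0.1,0,0.6,0],[0.1,0,1.2,0],[0.1,0,1.2,0]]'; python3 -m jog '[[0.1,0,0.6,0],[0.1,0,1.2,0],[0.1,0,1.2,0]]'; python3 -m jog '[[0,0,0.5,0],[0,0,0.5,0]]'
```

```text
time_s: 9.8
ee_pos: [0.5807, 0.0132, 0.1145]
eef_rot: [3.102, -0.498, -0.0]
contact_force: [1.9, -5.1, 1.4]
opening: 0.0219
finger_force: 58.9
time_s: 10.1
ee_pos: [0.5808, 0.0132, 0.1136]
eef_rot: [3.102, -0.498, -0.0]
contact_force: [0.1, -4.8, 3.4]
opening: 0.0216
finger_force: 59.2
time_s: 10.3
ee_pos: [0.5809, 0.0132, 0.1133]
eef_rot: [3.102, -0.498, 0.0]
contact_force: [-0.0, -4.5, 3.5]
opening: 0.0214
finger_force: 59.3
```

```bash
python3 -m jog '[[0,0,0.5,0],[0,0,1,0],[0,0,1,0]]'; python3 - <<'E'
from h import *
snap("side","s4")
a=cv2.imread('pics/s4.png')[165:225,280:370];cv2.imwrite('pics/c5.png',cv2.resize(a,None,fx=7,fy=7,interpolation=2))
E
```

```text
time_s: 10.6
ee_pos: [0.581, 0.0132, 0.1126]
eef_rot: [3.102, -0.498, 0.001]
contact_force: [-0.7, -6.4, 6.5]
opening: 0.0218
finger_force: 59.5
```

View pics/c5.png

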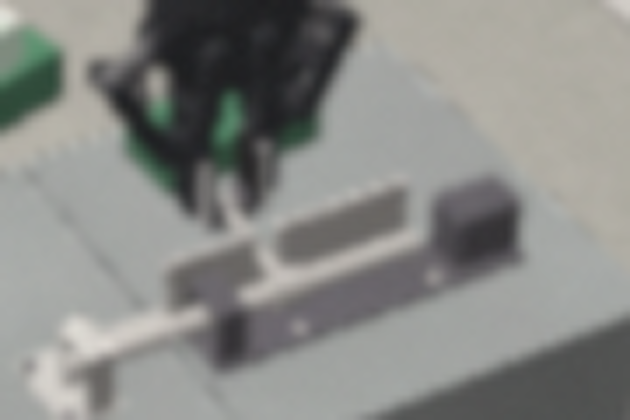

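The stem lies down in the notch at crop (265,250), and the force has risen at the bottom. Next I open and retreat upwards.

```bash
python3 -m jog '[[0,0,0,0],[0,0,0,0],[0,0,0,0],[0,0,0,0],[0,0,0,0],[0,0,0,0],[0,0,0,0]]' 0.6 && python3 -m jog '[[0,0,-5,0],[0,0,-15,0],[0,0,-30,0],[0,0,-50,0],[0,0,-75,0],[0,0,-100,0],[0,0,-120,0],[0,0,-120,0],[0,0,-120,0],[0,0,-120,0]]'; python3 - <<'E'
from h import *
snap("side","s5");
a=cv2.imread('pics/s5.png')[165:225,280:370];cv2.imwrite('pics/c6.png',cv2.resize(a,None,fx=7,fy=7,interpolation=2))
z=np.load('pics/s5.npz');g=G(world("side",z['d']))
m=(g[...,2]>.02)&(g[...,0]>.03)&(g[...,0]<.08)&(g[...,1]>.0)&(g[...,1]<.09)&(g[...,2]<.08);print(m.sum(),np.percentile(g[m],[3,50,97],axis=0).round(3))
E
```

```text
time_s: 11.35
ee_pos: [0.5808, 0.0135, 0.1121]
eef_rot: [-3.102, 0.498, 0.0]
contact_force: [0.2, 0.5, -0.1]
opening: 0.0514
finger_force: 0.0
time_s: 12.35
ee_pos: [0.5802, 0.0133, 0.2316]
eef_rot: [3.102, -0.498, -0.002]
contact_force: [0.4, 0.8, -0.3]
opening: 0.0512
finger_force: 0.0
46 [[0.034 0.038 0.027]
 [0.052 0.05  0.035]
 [0.061 0.059 0.042]]
```

View pics/c6.png

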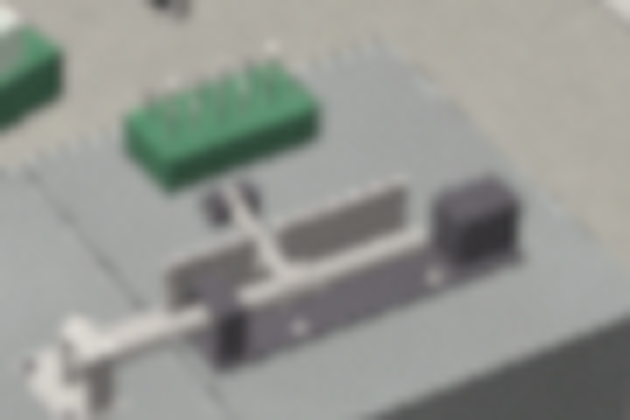

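The handle lies in the notch, with the roller at crop (232,203). Its top is 42 mm over the deck, so the handle is at about 1.38 rad, the bolt held at about 49 mm, and the gripper clear.

```bash
python3 -c "
from bench import bot
print(bot.finish_job())"
```

```text
the job is handed in; nothing more can be done
None
```

The chest is bolted: the handle rests on the bottom of the notch at about 1.38 rad (from the camera depth), the bolt is held across at about 49 mm, the gripper is clear, and the job was handed in at about 12.4 s with no verdict returned.

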